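Clamp the slide box with the trigger clamp and hold it

ROBOT

A 6-joint arm with a two-finger parallel gripper is mounted at the origin on a cart in front of the work surface, level with it; the furniture and walls round the work are solid. World frame = base frame: x ahead of the robot, y to its left, z up, the work surface at z = 0. Lengths are in mm, angles in rad, forces in N, time in s.
With the tool pointing down it reaches from about 325 to 750 mm from the base axis. Payload 7.6 kg.
Tool frame: the origin (TCP) lies midway between the tips of the shut fingers; the grasp point (between the pads) lies 19 mm behind it (r.hold_point_z is the z of the grasp point in the tool frame, in mm); z points along the fingers, y is the line along which they close (so a half turn about z gives the same grasp; the last joint's range is limited). The gripper opens to 85 mm and grips with 20 to 120 N. Pads are 22 mm wide; open, the fingers measure 114 mm over their backs; the gripper's body (76 mm by 85 mm) begins 54 mm behind the grasp point. The pads swing forward as they close: fully open they stand 13 mm farther back than shut.
Start: joints at [-1.194, 0.052, 1.401, -0, 1.689, -0.07], TCP at [226.869, -473.472, 231.323] pointing down, gripper open.
Joint ranges: [-2.9, 2.9], [-0.91, 2.17], [0.12, 2.37], [-1.06, 4.2], [0.26, 2.73], [-2.93, 2.93]. Speed limits (rad/s): [2.57, 2.57, 3.01, 3.14, 3.14, 3.14].

INTERFACE

Orientations are given as a unit quaternion [w, x, y, z].
In Python, from rig import r gives the robot as it stands. The module is installed in compiled form; this text tells all that it offers.
- The arm moves only by the shell command python3 -m handwheel 'ROWS' [OPENING] [FORCE]. ROWS is JSON, a list of rows, each a list of 4 numbers: the shift along the tool's x, y, z in units of 30 mm (1.0 is 30 mm), then the turn about the tool's z in units of 5 degrees (1.0 is 5 degrees). In form: [[dx, dy, dz, roll], ...]. A call has 1 to 12 rows; each row is the pose to reach, as a shift and turn from the pose commanded when the call began, along the tool's axes at that moment; what a row does not reach only later rows make up. A row lasts 1/10 s, in which the tool goes at most 50 mm and 8.59 degrees, less where a joint would pass 70% of its speed; a pose out of reach is approached as far as the arm can. A call with a gripper value outside its range is refused whole. OPENING is the closure, from -1 (fully open) to 1 (shut), set as the call begins (- or left out, the last holds). The fingers move at their own pace and stop on an object; FORCE is the grip in N (left out, the last holds). Time passes only in rows, so rows that repeat a pose let the fingers close. It gives the time, the measured TCP pose, the force, the opening and the grip force at its end, in the units of the state.
- r.read_state(): the state, without advancing time (a new reading comes with each control period).
- r.snapshot(name): name is "scene" or "top"; returns the picture (384x512x3 uint8, red, green, blue); there is no depth.
- r.camera_model(name): a dict with "mtx" (3x3 intrinsics, pixels), "k1" (the pictures are not rectified: a ray, as slopes to the right and down, at radius r is drawn at 1 + k1 r^2 times it, then the intrinsics apply), "R" (3x3) and "t" (3): a world point X has camera coordinates R X + t. Camera axes: x right, y down, z forward; pixel columns grow to the right and rows downward; lengths in mm; the calibration is good to about 2 mm. A picture is of the moment at which its call begins. camera_model takes no time and is no camera call.
- r.job_done(): hands the job in; it is judged then, once.
The state is a dict: "clock": time; "qpos": joint angles; "joint_vel": joint speeds; "joint_torque": joint torques, N m; "tool_pos": TCP position; "eef_rot": TCP orientation; "force": force on the tool from outside, world axes, zero at the start; "torque": the same for the moment, N m; "gripper_width": finger opening in mm; "grasp_force": force on a finger pad.
Only numpy, scipy, OpenCV 4.12 (cv2) and the standard library are available. Lean on these libraries where they do the work, as an engineer would, in place of code of your own. Each camera call takes 0.05 s, during which the arm holds its last target. There are 200 camera calls.

TASK

The box of glass slides that stands on the bench to the right of the bench clamp is to be held for repair: set it upright on the base plate of the clamp, lengthwise between the jaws and squarely in line with them, and let go of it. Then pump the clamp's trigger against its grip by hand, squeeze after squeeze, until the sprung pad presses the box firmly against the fixed jaw: the rear one of the two dark rings on the pad's stem has gone into the collar, but the front ring must still show, or the box is crushed. Finish while holding the trigger fully squeezed in your grip; do not push the pad or its bar directly, and leave the other things on the bench where they are.

Things in the scene. Friction and masses are not known exactly. Their poses are not given: they have to be found in the camera images.
- slide_box: box of glass slides with a lid, 34 mm wide (its x), 82 mm long (its y), 66 mm high, about 0.12 kg; it starts standing upright on the open bench to the right (-y) of the clamp (another like it at the far left back of the bench is not meant); origin at the centre of its underside, z up. Grasp it across the 34 mm.
- clamp: clamp screwed to the bench, elsewhere each time, fixed jaw to the right, grip to the left. Origin on the bench, z up, x from grip to fixed jaw. Base plate: x -136 to +164 mm, 76 mm wide, top at z = 8. Grey housing: x -114 to -48, 36 mm wide, top at z = 98. On it a fixed upright pistol grip: x -108 to -96, 26 mm wide, top at z = 158; the trigger lever stands in front of it
- anvil: the fixed jaw: upright plate 52 mm wide, from z = 8 to 72 mm in the clamp; origin at the bottom of its inner face (145 mm along the clamp's x, on its centre line)
- bed (a point): point on top of the base plate, on the centre line, 45 mm from the fixed jaw: when the box's underside centre stands here there are 4 mm between box and jaw
- push_bar: sliding bar, 10 mm wide, axis 41 mm above the bench, with a collar (26 mm across, its front face 2 mm behind this origin) and the pad. Ratcheted: a full squeeze pushes it 6 mm, one tooth (the first one 2 to 8 mm) along the clamp's x, towards the fixed jaw (60 mm at most); when the trigger is let go it stays (14 N of friction). Origin on its axis
- pad_face: the pad's plate, 44 x 44 mm, 8 mm thick, on a round stem that springs back into the collar; origin at the centre of its back
- pad_front (a point): centre of the pad's front face, 41 mm above the bench; it starts 95 to 113 mm from the fixed jaw
- pad (a joint): how far the pad is pressed back towards the collar, m: 0 = free (22 mm of stem show), 0.022 = bottomed; spring of 0.55 N per mm. Two dark rings on the stem: the rear one is inside the collar from 4 mm on, the front one from 12 mm on. Right: 4 to 12 mm. Over 15 mm the box is crushed
- trigger (a joint): angle of the trigger, rad: 0 = open, 0.34 = fully squeezed (it stops there); a spring opens it. A full squeeze takes about 10 to 15 N at the crossbar.
- squeeze_bar: upper part of the trigger: a lever (9 x 12 mm) with a round crossbar at its top, 14 mm thick, 36 mm long across the clamp; origin at the crossbar's centre, about 142 mm above the bench. From the back of the grip to the front of the crossbar it is 49 mm with the trigger open and 31 mm when squeezed.
- squeeze_point (a point): fixed point midway between the back of the grip and the front of the crossbar when the trigger is fully squeezed, 142 mm above the bench. Centre the fingers here, closing along the clamp's x: one behind the grip, one in front of the crossbar (34 mm ahead of this point while open)
- tape_roll: a bystander: roll of tape lying flat, 67 mm across, 19 high; leave alone
- bench_timer: a bystander: small count-down timer, 58 x 68 x 20 mm; leave alone
- marker_3: a bystander: marker pen lying down, 140 mm long; leave alone
Things that resemble listed ones, but are neither listed nor needed, are in the scene too. Leave any green or pink look-alike of the slide_box alone.

How it is judged:
By the outcome, as a careful person would: the job done as asked, in the order asked, and still so for the second after the job is handed in, while the arm keeps its last pose, push and grip.
It also fails if it takes over 54 s, if anything falls off the work surface, if the arm or the gripper's body presses on something with over 40 N, if the wrist force passes 120 N, or if a joint passes its speed limit or range.

## Working session

There is one attempt and no reset: what is moved stays moved. The work goes in short steps, Python scripts to look and compute and a shell command to move; the robot and the scene stay as the last step left them, time stands still between calls to the robot, and variables do not carry over. Pictures are saved under pics/ and viewed, at most 10 in all, crops included, and the job is handed in when it is done.

```bash
mkdir -p pics; cat > h.py <<'E'
import numpy as np, cv2
from rig import r
def snap(n,f):
    im=r.snapshot(n); cv2.imwrite('pics/'+f,im[:,:,::-1]); return im
def ray(n,u,v):
    c=r.camera_model(n);K=np.array(c['mtx']);R=np.array(c['R']);t=np.array(c['t']).ravel();k=c['k1']
    d=np.array([(u-K[0,2])/K[0,0],(v-K[1,2])/K[1,1]]);s=d.copy()
    for _ in range(20): s=d/(1+k*(s@s))
    return -R.T@t, R.T@np.array([s[0],s[1],1])
def onz(n,u,v,z):
    o,d=ray(n,u,v);return o+d*(z-o[2])/d[2]
def proj(n,X):
    c=r.camera_model(n);K=np.array(c['mtx']);p=np.array(c['R'])@np.array(X)+np.array(c['t']).ravel()
    s=p[:2]/p[2];s=s*(1+c['k1']*(s@s));return K[0,0]*s[0]+K[0,2],K[1,1]*s[1]+K[1,2]
E
python3 - <<'E'
from h import *
a=snap('scene','s0raw.png');b=snap('top','t0raw.png')
cv2.imwrite('pics/s0.png',cv2.resize(a[:,:,::-1],(800,600)));cv2.imwrite('pics/t0.png',cv2.resize(b[:,:,::-1],(800,600)))
for n in('scene','top'):
    print(n,ray(n,256,192))
s=r.read_state();print(s,r.hold_point_z)
E
```

```text
scene (array([-260.95706794,  363.69076105, 1230.22551769]), array([ 0.53133394, -0.35254851, -0.77035608]))
top (array([ 401.04285452, -109.40407411, 1094.14525915]), array([ 0.13656709, -0.02733665, -0.99026242]))
{'clock': 0.1, 'qpos': array([-1.19432631e+00,  5.27753549e-02,  1.40165009e+00,  4.96055428e-06,
        1.68858701e+00, -7.03021717e-02]), 'joint_vel': array([-5.96554684e-04, -5.56077479e-04, -3.58865727e-03,  3.29657404e-04,
       -5.88531636e-05,  1.87429981e-03]), 'joint_torque': array([ 1.08001695e-03, -3.82583392e+01, -3.60984206e+01, -5.45283933e-05,
        4.77624984e-03, -4.65513153e-06]), 'tool_pos': array([ 226.74993079, -473.20434284,  230.54224135]), 'eef_rot': array([-7.01971807e-04,  9.75152600e-01,  2.21533073e-01, -1.05815532e-04]), 'force': array([ 0.16486003, -0.31851139,  0.15625175]), 'torque': array([ 0.01351218, -0.01521638,  0.00822645]), 'grasp_force': 0.0, 'gripper_width': 85.30997914528628} -18.700000000000003
```

View pics/s0.png

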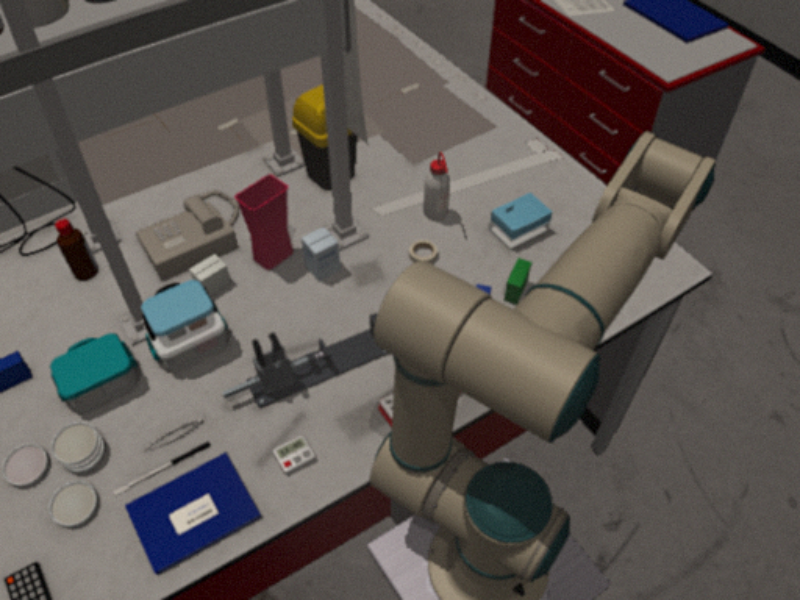

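View pics/t0.png

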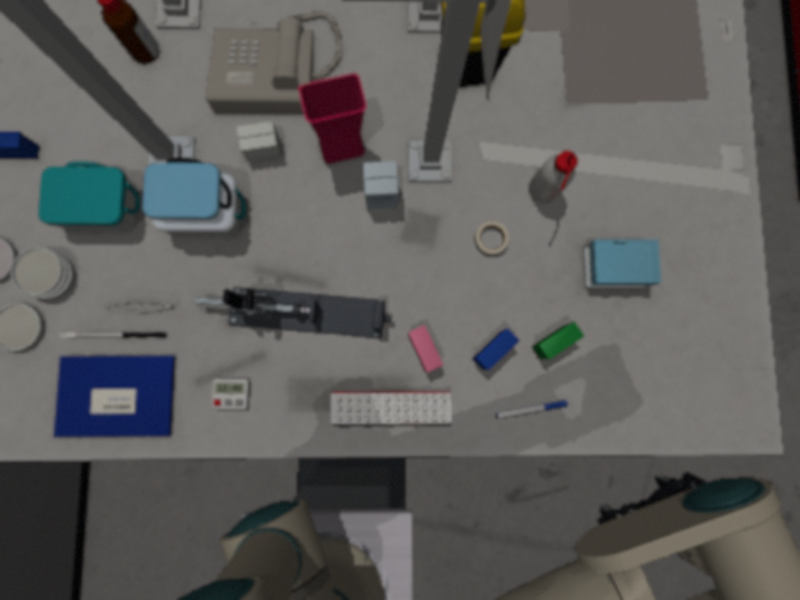

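Could be taken for the box (800x600 top view): blue (496,350), green (558,341), pink (425,348), and a second blue at the far left back (15,145). The blue one at (496,350) fits the description: green and pink are excluded look-alikes, and the far-left one isn't meant. I'll check it in a close crop.

```bash
python3 - <<'E'
from h import *
b=cv2.imread('pics/t0raw.png')
cv2.imwrite('pics/t1.png',cv2.resize(b[175:255,120:380],(800,246),interpolation=cv2.INTER_CUBIC))
hsv=cv2.cvtColor(b,cv2.COLOR_BGR2HSV)
m=((hsv[...,0]>108)&(hsv[...,0]<128)&(hsv[...,1]>120)&(hsv[...,2]>40)).astype(np.uint8)
m[:190]=0;m[:,:290]=0;m[245:]=0
cs,_=cv2.findContours(m,0,2);c=max(cs,key=cv2.contourArea)
print(cv2.boundingRect(c),cv2.contourArea(c))
rows=[tuple(np.round(b[y,x])) for y,x in [(224,317),(223,313)]];print(rows)
w=np.array([onz('top',*p[0],66)[:2] for p in c],np.float32)
print(cv2.minAreaRect(w),cv2.boxPoints(cv2.minAreaRect(w)))
# dark base plate
g=b.max(2);md=((g<75)).astype(np.uint8);md[:180]=0;md[216:]=0;md[:,:146]=0;md[:,252:]=0
cs,_=cv2.findContours(md,0,2);c=max(cs,key=cv2.contourArea);print(cv2.boundingRect(c))
w=np.array([onz('top',*p[0],8)[:2] for p in c],np.float32);print(cv2.minAreaRect(w),cv2.boxPoints(cv2.minAreaRect(w)))
E
```

```text
(304, 211, 27, 26) 304.5
[(np.uint8(104), np.uint8(47), np.uint8(23)), (np.uint8(107), np.uint8(46), np.uint8(19))]
((451.50164794921875, -314.5316467285156), (33.937686920166016, 83.51335144042969), 41.457618713378906) [[ 411.13876 -294.47177]
 [ 466.43008 -357.06052]
 [ 491.86453 -334.59152]
 [ 436.5732  -272.00278]]
(146, 184, 105, 32)
((519.68701171875, 39.16094970703125), (322.1407470703125, 89.55889892578125), 84.53377532958984) [[ 459.76782  -116.911316]
 [ 548.91943  -125.4426  ]
 [ 579.6062    195.23322 ]
 [ 490.4546    203.7645  ]]
```

View pics/t1.png

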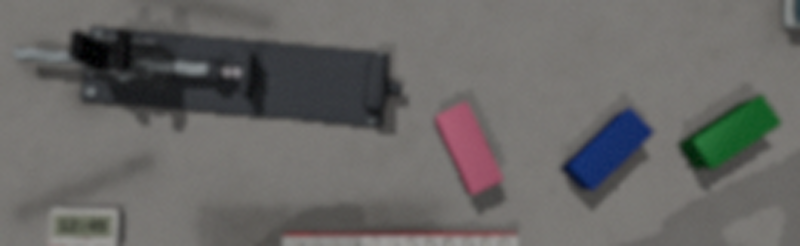

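The crop shows the chosen blue box at about (608,150) in the crop, with pink to its left at (468,148), green to its right at (730,133), and the clamp plate running (85,65)–(390,90). Next I'll fit the plate edges for the clamp pose.

```bash
cat > clampfit.py <<'E'
from h import *
b=cv2.imread('pics/t0raw.png');g=cv2.GaussianBlur(b,(0,0),0.7).max(2).astype(float)
def cross(p,start,step,thr):
    i=start
    while p[i]<thr: i+=step
    return i-step*(p[i]-thr)/(p[i]-p[i-step])
U=[];L=[]
for x in range(206,242,2):
    c=200+int((x-206)*0.09)+4
    thr=(g[c-3:c+3,x].mean()+g[c+28,x])/2
    U.append((x,cross(g[:,x],c,-1,thr)));L.append((x,cross(g[:,x],c,1,thr)))
U=np.array(U);L=np.array(L)
def line(P,z):
    w=np.array([onz('top',*p,z)[:2] for p in P],np.float32)
    v=cv2.fitLine(w,cv2.DIST_HUBER,0,0.01,0.01).ravel();d=v[:2]*(-1 if v[1]>0 else 1)
    return d,v[2:]
du,pu=line(U,8);dl,pl=line(L,8)
print('upper',du,pu,'lower',dl,pl)
d=(du+dl);d/=np.linalg.norm(d);n=np.array([-d[1],d[0]]) 
print('width',(pu-pl)@n,'ang',np.degrees(np.arctan2(d[1],d[0])))
cl=(pu@n+pl@n)/2
R=[];Lf=[]
# left end rows below the grip
for y in range(201,208):
    thr=90
    row=g[y]; x0=160
    Lf.append((cross(row,x0,-1,(row[x0-5:x0].mean()+row[130])/2),y))
for y in range(211,215):
    R.append((cross(g[y],238,1,(g[y,230:238].mean()+g[y,262])/2),y))
for q in (Lf,R):
    print(np.round(q,1).tolist(),[round(float(onz('top',*p,8)[:2]@d),1) for p in q])
print('cl',cl,'n',n,'d',d)
E
python3 clampfit.py
```

```text
upper [-0.09676474 -0.99530727] [558.9376  -38.20669] lower [-0.10167114 -0.9948181 ] [481.37744 -38.29861]
width 77.168365 ang -95.69415
[[144.8, 201.0], [145.9, 202.0], [150.5, 203.0], [150.9, 204.0], [150.6, 205.0], [145.7, 206.0], [145.9, 207.0]] [-248.8, -245.0, -230.9, -229.3, -229.7, -243.8, -243.0]
[[248.1, 211.0], [248.4, 212.0], [248.5, 213.0], [248.4, 214.0]] [65.8, 66.9, 67.6, 67.6]
cl 521.3863 n [ 0.99506575 -0.09921824] d [-0.09921824 -0.99506575]
```

```bash
python3 -m handwheel '[[0.5,-0.1,0.2,-1],[1.3,-0.2,0.5,-2.5],[2.3,-0.4,0.9,-4.1],[3.3,-0.55,1.2,-5.7],[4.3,-0.7,1.6,-7.3],[5.3,-0.9,2,-8.9],[6.3,-1.05,2.3,-10.5],[7.3,-1.2,2.7,-12.1],[8.2,-1.4,3,-13.7],[8.8,-1.5,3.2,-15.3],[9.04,-1.53,3.3,-16.9],[9.04,-1.53,3.3,-18.5]]' -0.6 40
python3 -m handwheel '[[0,0,0,-1.6],[0,0,0,-2.7],[0,0,0,-2.7],[0,0,0,-2.7]]'
python3 - <<'E'
from h import *
s=r.read_state();print(s['tool_pos'],s['eef_rot'])
a=snap('scene','s2raw.png');b=snap('top','t2raw.png')
cv2.imwrite('pics/st2.png',np.hstack([cv2.resize(a[130:250,230:380,::-1],(400,320)),cv2.resize(b[150:270,270:420,::-1],(400,320))]))
E
```

```text
clock: 1.3
tool_pos: [452.1, -313.7, 131.0]
eef_rot: [-0.001, 0.511, 0.86, 0.0]
force: [0.1, 0.5, 0.3]
gripper_width: 68.1
grasp_force: 0.0
clock: 1.7
tool_pos: [451.5, -314.8, 132.0]
eef_rot: [-0.0, 0.411, 0.912, 0.0]
force: [-0.5, -0.2, -0.5]
gripper_width: 68.6
grasp_force: 0.0
[ 451.50247062 -314.82480555  132.02184006] [-2.28985118e-04  4.11148612e-01  9.11568300e-01  3.01353653e-05]
```

View pics/st2.png

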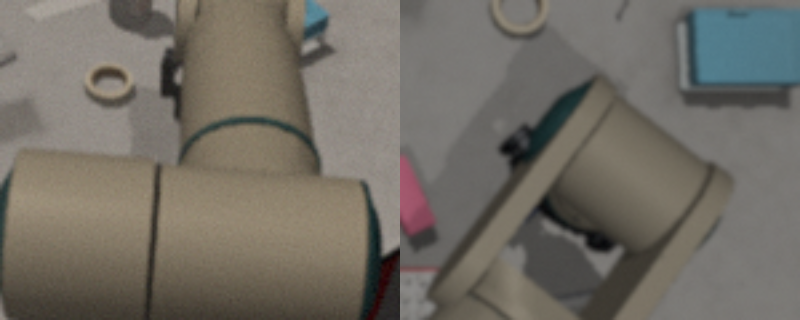

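The arm hides the box in both views, but the measured pose matches the target: yaw is 41.5° and the tool is centred. Descending and gripping.

```bash
python3 -m handwheel '[[0,0,0.5,0],[0,0,1.3,0],[0,0,2.1,0],[0,0,2.8,0],[0,0,3.3,0],[0,0,3.5,0],[0,0,3.5,0]]'
python3 -m handwheel '[[0,0,0,0],[0,0,0,0],[0,0,0,0],[0,0,0,0],[0,0,0,0],[0,0,0,0],[0,0,0,0],[0,0,0,0]]' 0.5 40
```

```text
clock: 2.5
tool_pos: [451.3, -314.6, 26.4]
eef_rot: [-0.001, 0.41, 0.912, 0.0]
force: [-0.6, 1.0, 0.5]
gripper_width: 68.1
grasp_force: 0.0
clock: 3.3
tool_pos: [452.3, -315.5, 28.6]
eef_rot: [0.001, 0.41, 0.912, -0.0]
force: [-0.6, -0.5, 6.2]
gripper_width: 33.8
grasp_force: 40.5
```

```bash
python3 -m handwheel '[[0,0,-0.3,0],[0,0,-1,0],[0,0,-1.8,1],[0,0,-2.6,2.5],[0,0,-3.2,4],[0,0,-3.4,5.6],[0,0,-3.4,7.2],[0,0,-3.4,8.8],[0,0,-3.4,9.44],[0,0,-3.4,9.44],[0,0,-3.4,9.44]]'
python3 - <<'E'
from h import *
s=r.read_state();q=s['eef_rot'];p=s['tool_pos']
X=np.array([q[1]**2-q[2]**2,2*q[1]*q[2]]);Y=np.array([X[1],-X[0]])
D=np.array([518.5,-55.4])-p[:2]
print(p,np.degrees(np.arctan2(Y[1],Y[0])),D@X/30,D@Y/30,s['force'])
E
```

```text
clock: 4.4
tool_pos: [451.5, -314.8, 129.3]
eef_rot: [-0.0, 0.74, 0.672, -0.0]
force: [0.0, -0.2, -0.8]
gripper_width: 33.7
grasp_force: 39.8
[ 451.4663705  -314.78853406  129.29078161] -5.501428156778345 8.820676087236484 1.3952377731810441 [ 0.02423309 -0.21365503 -0.82872512]
```

```bash
python3 -m handwheel '[[0.4,0.1,0,0],[1.2,0.2,0,0],[2.3,0.4,0,0],[3.5,0.55,0,0],[4.7,0.75,0,0],[5.9,0.9,0,0],[7,1.1,0,0],[8,1.3,0,0],[8.6,1.38,0,-0.04],[8.82,1.4,0,-0.04],[8.82,1.4,0,-0.04],[8.82,1.4,0,-0.04]]'
python3 - <<'E'
from h import *
a=snap('scene','s3raw.png');b=snap('top','t3raw.png')
cv2.imwrite('pics/st3.png',np.hstack([cv2.resize(a[160:280,120:270,::-1],(400,320),interpolation=2),cv2.resize(b[150:240,130:270,::-1],(400,320),interpolation=2)]))
s=r.read_state();print(s['tool_pos'],s['eef_rot'],s['force'])
print(proj('scene',[518.5,-55.4,102]),proj('top',[518.5,-55.4,168]))
E
```

```text
clock: 5.6
tool_pos: [519.0, -56.1, 129.3]
eef_rot: [0.0, 0.74, 0.673, -0.0]
force: [0.6, -0.3, -1.4]
gripper_width: 33.8
grasp_force: 39.8
[519.04157742 -56.51630053 129.29109539] [ 7.08386918e-05  7.40012481e-01  6.72593122e-01 -1.22823995e-04] [ 0.22385876  0.70308887 -1.30368076]
(np.float64(230.05951137841922), np.float64(204.54562020161742)) (np.float64(225.5238252148951), np.float64(195.8841006806306))
```

View pics/st3.png

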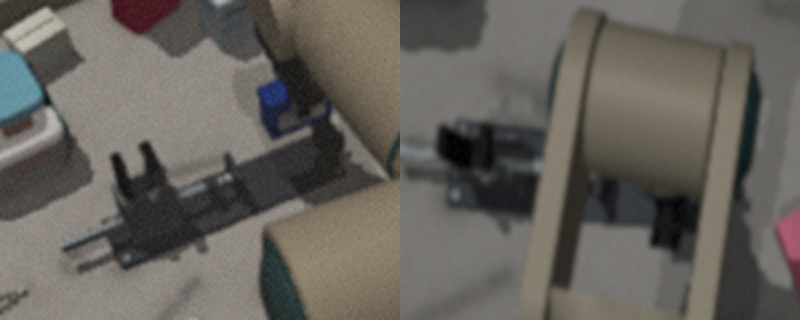

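The scene half shows the box's left end at about (285,110) and the anvil top at (325,130). The top half is mostly hidden by the wrist. I'll overlay predicted corners to check box and clamp against the estimate.

```bash
cat >> h.py <<'E'
O=np.array([528.4,44.1]);d=np.array([-0.0992,-0.9951]);n=np.array([0.9951,-0.0992])
def C(x,y,z): return [*(O+x*d+y*n),z]
def crop(im,n,pts,x0,y0,w,h,W,H):
    o=cv2.resize(im[y0:y0+h,x0:x0+w,::-1],(W,H),interpolation=cv2.INTER_CUBIC)
    for P,c in pts:
        u,v=proj(n,P);cv2.circle(o,(int((u-x0+.5)*W/w),int((v-y0+.5)*H/h)),2,c,-1)
    return o
clampts=[(C(x,y,8),(0,255,255)) for x in(-136,164) for y in(-38,38)]+[(C(145,y,72),(0,255,0)) for y in(-26,26)]+[(C(-108,y,158),(255,0,255)) for y in(-13,13)]+[(C(-48,y,98),(255,255,0)) for y in(-18,18)]
E
python3 - <<'E'
from h import *
a=cv2.imread('pics/s3raw.png')[:,:,::-1];b=cv2.imread('pics/t0raw.png')[:,:,::-1]
bx=[(C(x,y,z),(255,255,255)) for x in(59,141) for y in(-17,17) for z in(101,167)]
A=crop(a,'scene',clampts+bx,135,165,130,110,540,457);B=crop(b,'top',clampts,135,170,130,60,540,249)
cv2.imwrite('pics/ov3.png',cv2.resize(np.vstack([A[:340],B]),None,fx=1,fy=1))
E
```

```text
(no output)
```

View pics/ov3.png

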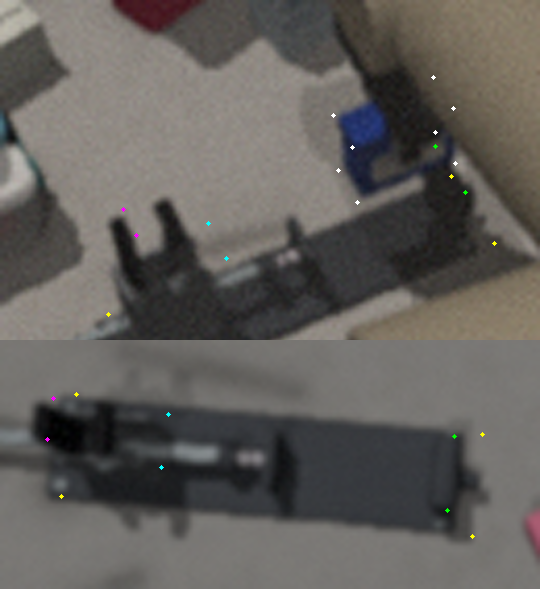

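The overlay shows the predicted plate ends (yellow) about 2–3 px too far right in the top view. The right end had been taken at the shadow edge, and a bright screw spoiled the left end. Remeasuring both from the row profiles.

```bash
python3 - <<'E'
from h import *
g=cv2.imread('pics/t0raw.png').max(2).astype(int)
for y in (198,200,202,206,207): print('L',y,g[y,140:154])
for y in (196,200,204,208,211,213): print('R',y,g[y,236:256])
for x in (147,245): 
  for y in (205,213): print(x,y,np.round((onz('top',x,y,8)[:2]-O)@d,1))
E
```

```text
L 198 [71 70 72 72 71 67 61 57 57 58 51 41 40 39]
L 200 [79 74 72 70 71 66 58 50 50 53 49 42 40 36]
L 202 [112 106 103 102  98  91  75  67  67  68  67  59  58  56]
L 206 [114 113 108 107 102  89  73  66  71  78  72  62  58  59]
L 207 [115 114 111 108 104  94  77  61  58  58  56  56  58  57]
R 196 [ 63  60  60  56  58  61  61  59  50  49  67  94 111 119 123 123 123 121
 121 119]
R 200 [ 62  60  57  56  60  63  60  56  42  37  52  74  91 101 109 115 120 121
 121 121]
R 204 [ 63  59  56  56  62  61  58  52  41  30  30  44  50  55  78 108 118 120
 120 121]
R 208 [ 62  58  51  56  57  56  52  47  40  51  66  71  74  76  74  77  89 111
 119 119]
R 211 [ 62  61  55  44  34  28  25  30  44  64  73  74  91 111 120 118 119 120
 122 121]
R 213 [ 60  59  62  65  68  61  47  38  46  65  72  75  91 114 121 120 120 120
 121 121]
147 205 -144.1
147 213 -140.8
245 205 150.8
245 213 153.2
```

```bash
python3 - <<'E'
from h import *
a=cv2.imread('pics/s3raw.png');hsv=cv2.cvtColor(a,cv2.COLOR_BGR2HSV)
sub=hsv[185:222,212:250]
m=((sub[...,0]>105)&(sub[...,0]<130)&(sub[...,1]>110)&(sub[...,2]>25))
for y in range(0,37): print(185+y,''.join(('#' if sub[y,x,2]>100 else 'o' if sub[y,x,2]>70 else '.') if m[y,x] else ' ' for x in range(38)))
for x in (59,141):
  for y in(-17,17):
    for z in (101,167): print(x,y,z,np.round(proj('scene',C(x,y,z)),1))
E
```

```text
185                                       
186                                       
187                                       
188                                       
189                                       
190            ooo                        
191          o###o                        
192        ##ooo##o                       
193      oo########.                      
194      o###o#####o                      
195      oo####o###o                      
196       oo#######o.                     
197       oo######o..                     
198       .o###ooo..                      
199        .oooo.. .                      
200        .....  ..                      
201        ...                            
202        ..                             
203        ..                             
204        .....                          
205         .                .            
206         . .                           
207         ..                            
208          ...                          
209            .                          
210           ..                          
211                                       
212                                       
213                                       
214                                       
215                                       
216                                       
217                                       
218                                       
219                                       
220                                       
221                                       
59 -17 101 [220.5 213.3]
59 -17 167 [219.4 200.1]
59 17 101 [216.1 205.6]
59 17 167 [214.7 192.3]
141 -17 101 [244.1 203.9]
141 -17 167 [243.8 190.6]
141 17 101 [239.3 196.5]
141 17 167 [238.9 183.1]
```

```bash
python3 - <<'E'
from h import *
b=cv2.imread('pics/t0raw.png');print(b[209:239,302:333,0].tolist().__len__())
for y in range(209,240): print(y,' '.join('%3d'%v if s>90 else '  .' for v,s in zip(b[y,302:333,0],cv2.cvtColor(b,cv2.COLOR_BGR2HSV)[y,302:333,1])))
for s in(-41,41):
  for w in(-17,17):
    for z in (0,66):
      p=np.array([451.5,-314.5])+s*np.array([.662,-.749])+w*np.array([.749,.662]);print(s,w,z,np.round(proj('top',[*p,z]),1))
E
```

```text
30
209   .   .   .   .   .   .   .   .   .   .   .   .   .   .   .   .   .   .   .   .   .   .   .   .   .   .   .   .   .   .   .
210   .   .   .   .   .   .   .   .   .   .   .   .   .   .   .   .   .   .   .   .   .   .   .   .   .   .   .   .   .   .   .
211   .   .   .   .   .   .   .   .   .   .   .   .   .   .   .   .   .   .   .   .  92  98 103 102   .   .   .   .   .   .   .
212   .   .   .   .   .   .   .   .   .   .   .   .   .   .   .   .   .   .   .  86  97 102 105 102 102   .   .   .   .   .   .
213   .   .   .   .   .   .   .   .   .   .   .   .   .   .   .   .   .   .  82  96 102 106 104 103 102 102   .   .   .   .   .
214   .   .   .   .   .   .   .   .   .   .   .   .   .   .   .   .  75  83  97 103 104 104 103 103 103 102 102   .   .   .   .
215   .   .   .   .   .   .   .   .   .   .   .   .   .   .   .  76  84  95 105 103 104 104 103 102 103 101 102 101   .   .   .
216   .   .   .   .   .   .   .   .   .   .   .   .   .   .  77  86  97 102 105 104 104 103 102 102 103 101 100 100 100   .   .
217   .   .   .   .   .   .   .   .   .   .   .   .   .  78  88  99 104 1
[... 2358 characters left out ...]

236   .   .   .   .   .   .   .   .   .  72  83   .   .   .   .   .   .   .   .   .   .   .   .   .   .   .   .   .   .   .   .
237   .   .   .   .   .   .   .   .   .   .   .   .   .   .   .   .   .   .   .   .   .   .   .   .   .   .   .   .   .   .   .
238   .   .   .   .   .   .   .   .   .   .   .   .   .   .   .   .   .   .   .   .   .   .   .   .   .   .   .   .   .   .   .
239   .   .   .   .   .   .   .   .   .   .   .   .   .   .   .   .   .   .   .   .   .   .   .   .   .   .   .   .   .   .   .
-41 -17 0 [307.  237.6]
-41 -17 66 [310.9 237.3]
-41 17 0 [299.5 229.2]
-41 17 66 [302.9 228.4]
41 -17 0 [326.5 219.7]
41 -17 66 [331.6 218.4]
41 17 0 [319.  211.5]
41 17 66 [323.6 209.6]
```

```bash
sed -i 's/^O=.*/O=np.array([529.6,55.8]);d=np.array([-0.0992,-0.9951]);n=np.array([0.9951,-0.0992])/' h.py
python3 -m handwheel '[[0.2,0,0,0],[0.5,-0.01,0.2,0],[0.6,-0.02,0.6,0.04],[0.6,-0.02,1,0.04],[0.6,-0.02,1.2,0.04],[0.6,-0.02,1.2,0.04]]'
python3 - <<'E'
from h import *
a=snap('scene','s4raw.png');b=snap('top','t4raw.png');s=r.read_state();print(s['tool_pos'])
p=s['tool_pos'];x=(p[:2]-O)@d+3.3;y=(p[:2]-O)@n;z=p[2]-28.6;print(x,y,z)
bx=[(C(x+i,y+j,z+k),(255,255,255)) for i in(-41,41) for j in(-17,17) for k in(0,66)]
A=crop(a,'scene',clampts+bx,150,175,110,75,800,545)
cv2.imwrite('pics/ov4.png',A)
E
```

```text
clock: 6.3
tool_pos: [519.4, -37.7, 91.5]
eef_rot: [-0.001, 0.741, 0.672, -0.001]
force: [-0.3, -0.5, -1.3]
gripper_width: 33.7
grasp_force: 39.8
[520.34661541 -37.84330106  93.20916444]
97.40238463633561 0.08137246109184813 64.60916443785567
```

View pics/ov4.png

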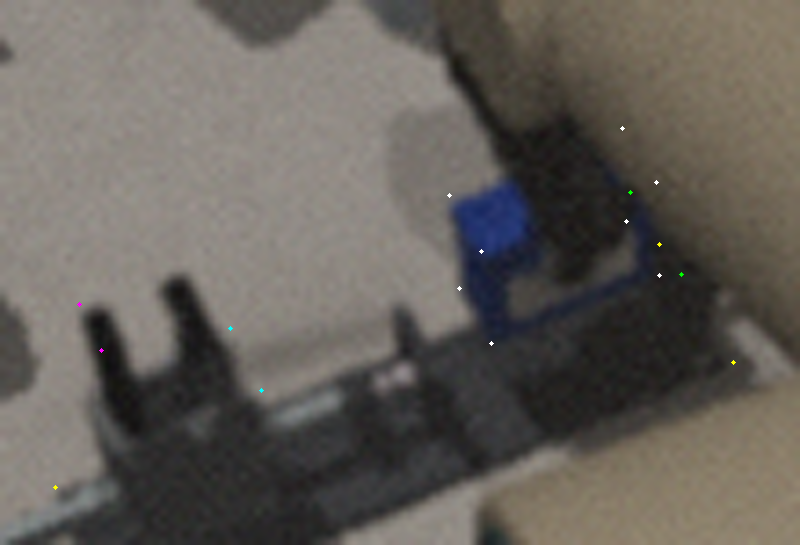

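The light patch on the box's side is a label. The box's lower near corner is seen at (490,338) against (491,343) predicted, so the grasp offset holds. The pad plate is at about (405,330) and well clear, so I'm lowering.

```bash
python3 -m handwheel '[[-0.03,0,0.2,0],[-0.07,0,0.6,0],[-0.07,0,1,0],[-0.07,0,1.4,0],[-0.07,0,1.65,0],[-0.07,0,1.8,0],[-0.07,0,1.8,0],[-0.07,0,1.8,0]]'
python3 -m handwheel '[[0,0,0.03,0],[0,0,0.05,0],[0,0,0.05,0]]'
```

```text
clock: 7.2
tool_pos: [520.4, -39.8, 39.6]
eef_rot: [0.0, 0.741, 0.672, 0.0]
force: [-0.1, -0.1, -1.7]
gripper_width: 33.6
grasp_force: 39.8
clock: 7.5
tool_pos: [520.2, -39.8, 38.0]
eef_rot: [0.0, 0.741, 0.672, 0.0]
force: [-0.2, 0.2, -1.2]
gripper_width: 33.8
grasp_force: 39.8
```

```bash
python3 -m handwheel '[[0,0,0.03,0],[0,0,0.05,0],[0,0,0.05,0]]'
python3 -m handwheel '[[0,0,0.02,0],[0,0,0.04,0],[0,0,0.04,0]]'
```

```text
clock: 7.8
tool_pos: [520.3, -39.8, 36.6]
eef_rot: [0.0, 0.741, 0.672, 0.0]
force: [-1.4, 0.4, 2.4]
gripper_width: 33.9
grasp_force: 39.9
clock: 8.1
tool_pos: [520.3, -39.7, 36.6]
eef_rot: [0.0, 0.741, 0.672, 0.0]
force: [-5.8, 1.8, 10.5]
gripper_width: 33.6
grasp_force: 40.9
```

```bash
python3 -m handwheel '[[0,0,-0.04,0],[0,0,-0.04,0]]'
python3 -m handwheel '[[0,0,0,0],[0,0,0,0],[0,0,0,0],[0,0,0,0],[0,0,0,0]]' -0.5
python3 -m handwheel '[[0,0,-0.3,0],[0,0,-0.9,0],[0,0,-1.8,0],[0,0,-2.8,0],[0,0,-3.8,0],[0,0,-4.8,0],[0.5,0,-5.6,0],[1.2,0,-6,0],[1.8,0,-6,0],[2,0,-6,0],[2,0,-6,0]]'
python3 - <<'E'
from h import *
a=snap('scene','s5raw.png');b=snap('top','t5raw.png');s=r.read_state();print(s['tool_pos'])
O2=O+1.5*d
clampts=[(list(np.r_[np.array(P[:2])+1.5*d,P[2]]),c) for P,c in clampts]
bx=[(list(np.r_[np.array(C(97,0,0)[:2])+i*d+j*n,74]),(255,255,255)) for i in(-41,41) for j in(-17,17)]
A=crop(a,'scene',clampts+bx,150,175,110,75,440,300);B=crop(b,'top',clampts+bx,135,170,130,70,520,280)
A=cv2.copyMakeBorder(A,0,0,0,80,0);cv2.imwrite('pics/ov5.png',np.vstack([A,B]))
E
```

```text
clock: 8.3
tool_pos: [520.4, -39.7, 36.6]
eef_rot: [0.0, 0.741, 0.672, 0.0]
force: [-1.3, 0.2, 2.9]
gripper_width: 33.5
grasp_force: 40.2
clock: 8.8
tool_pos: [520.1, -39.8, 36.2]
eef_rot: [-0.0, 0.741, 0.672, -0.0]
force: [0.1, 0.6, 0.4]
gripper_width: 63.8
grasp_force: 0.0
clock: 9.9
tool_pos: [525.8, 20.4, 216.4]
eef_rot: [0.0, 0.74, 0.672, -0.0]
force: [0.4, -0.5, 0.1]
gripper_width: 63.9
grasp_force: 0.0
[525.76818387  19.43028431 216.00918225]
```

View pics/ov5.png

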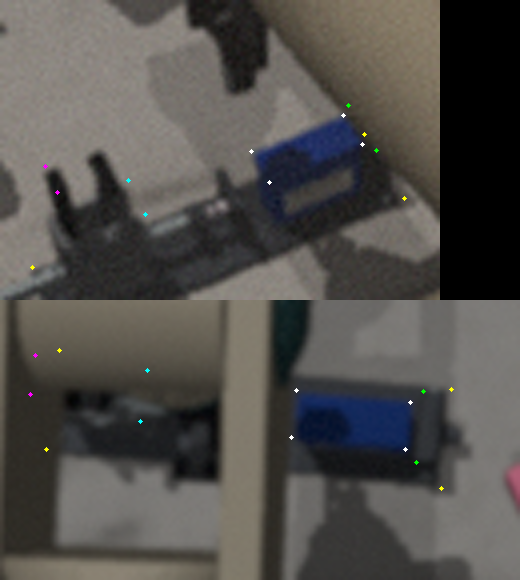

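The box stands on the plate, with its top face at about (295–412, 395–448) in the top crop. I'll check position and squareness numerically.

```bash
cat > box.py <<'E'
from h import *
import sys
def fit(f):
    b=cv2.imread(f);h=cv2.cvtColor(b,cv2.COLOR_BGR2HSV)
    m=((h[...,0]>105)&(h[...,0]<130)&(h[...,1]>110)).astype(np.uint8)
    m[:180]=0;m[220:]=0;m[:,190:]*=1;m[:,:200]=0;m[:,250:]=0
    c=max(cv2.findContours(m,0,1)[0],key=cv2.contourArea)
    w=np.array([onz('top',*p[0],74)[:2] for p in c]);q=np.c_[(w-O)@d,(w-O)@n].astype(np.float32)
    print(cv2.minAreaRect(q),q.min(0),q.max(0))
    for side,e in(('up',1),('lo',-1)):
        s=[]
        for x in range(212,236):
            col=np.nonzero(m[:,x])[0]
            if len(col): s.append((x,col.min()-.5 if e>0 else col.max()+.5))
        ww=np.array([onz('top',*p,74)[:2] for p in s]);k=np.polyfit((ww-O)@d,(ww-O)@n,1);print(side,np.degrees(np.arctan(k[0])),np.polyval(k,100))
fit(sys.argv[1])
E
python3 box.py pics/t5raw.png
python3 - <<'E'
from h import *
b=cv2.imread('pics/t5raw.png')
for y in (196,199,202): print(y,b[y,205:252].tolist() if 0 else b[y,230:252].sum(1)//3, b[y,230:252,0])
for x in (238,242,245): print(x,np.round((onz('top',x,199,72)[:2]-O)@d,1))
E
```

```text
((99.30686950683594, -2.184976577758789), (83.11961364746094, 38.720298767089844), 1.222424864768982) [ 57.434387 -21.565697] [141.19972   17.441998]
up 0.7045390495483879 17.255494896437927
lo -0.46065063905313963 -20.408352889664588
196 [ 50  50  52  52  52  48  50  51  51  47  48  52  53  52  47  45  67  96
 111 119 122 124] [ 91  91  91  91  90  87  84  75  61  51  52  55  57  55  51  47  66  95
 108 117 120 121]
199 [ 50  50  48  46  49  50  48  42  42  46  47  53  52  49  42  42  64  89
 105 110 117 120] [ 91  90  89  88  89  90  84  70  54  49  51  57  56  52  45  43  63  88
 104 108 115 117]
202 [ 48  48  48  48  47  48  45  33  32  38  49  53  50  48  41  29  36  52
  59  69  88 106] [ 89  88  89  88  88  88  81  59  41  42  53  57  53  51  44  31  38  56
  62  70  87 104]
238 141.6
242 153.1
245 161.7
```

Box is centred (~0.3 mm) and square within 1°. Next I'll move over the grip and turn 90°.

```bash
python3 -m handwheel '[[0.3,0,0,-1],[0.9,0,0,-2.6],[1.7,0,0,-4.2],[2.5,0,0,-5.8],[3.3,0.01,0,-7.4],[3.9,0.02,0,-9],[4.2,0.02,0,-10.6],[4.3,0.02,0,-12.2],[4.3,0.02,0,-13.8],[4.3,0.02,0,-15.4],[4.3,0.02,0,-17],[4.3,0.02,0,-17.96]]' -1 40
python3 -m handwheel '[[0,0,0,0],[0,0,0,0]]'
python3 - <<'E'
from h import *
a=snap('scene','s6raw.png');b=snap('top','t6raw.png')
s=r.read_state();q=s['eef_rot'];p=s['tool_pos']
X=np.array([q[1]**2-q[2]**2,2*q[1]*q[2]]);Y=np.array([X[1],-X[0]])
D=np.array(C(-92.5,0,0)[:2])-p[:2];print(p,q,np.degrees(np.arctan2(Y[1],Y[0])),D@X,D@Y)
E
```

```text
clock: 11.2
tool_pos: [539.2, 147.3, 215.9]
eef_rot: [-0.0, 0.049, 0.999, -0.0]
force: [-0.4, 0.5, 0.6]
gripper_width: 85.5
grasp_force: 0.0
clock: 11.4
tool_pos: [539.2, 147.6, 216.1]
eef_rot: [-0.0, 0.052, 0.999, -0.0]
force: [-0.2, 0.9, -1.0]
gripper_width: 85.1
grasp_force: 0.0
[539.21181203 147.896952   216.1696388 ] [-8.65532248e-05  5.16996724e-02  9.98662668e-01 -1.10826916e-04] 84.07301154774851 0.4282983795152387 -0.0949360468599698
```

```bash
python3 -m handwheel '[[0,0,0.3,0],[0,0,0.9,0],[0,0,1.5,0],[0,0,2,0],[0,0,2.4,0],[0,0,2.8,0],[0,0,3.1,0],[0,0,3.17,0],[0,0,3.17,0]]'
python3 -m handwheel '[[0,0,0,0],[0,0,0,0],[0,0,0,0],[0,0,0,0]]' -0.2 40
python3 - <<'E'
from h import *
b=snap('top','t7raw.png');a=snap('scene','s7raw.png')
A=crop(a,'scene',[],140,175,120,80,720,480)
B=crop(b,'top',[],145,175,100,45,0,0) if 0 else cv2.resize(b[180:215,150:250,::-1],(720,252),interpolation=2)
cv2.imwrite('pics/v7.png',cv2.resize(np.vstack([A,B]),(590,600)))
E
```

```text
clock: 12.4
tool_pos: [539.2, 148.3, 121.1]
eef_rot: [-0.0, 0.051, 0.999, -0.0]
force: [0.4, -0.4, 0.1]
gripper_width: 85.2
grasp_force: 0.0
clock: 12.8
tool_pos: [540.1, 146.4, 122.8]
eef_rot: [0.001, 0.051, 0.999, -0.002]
force: [-1.1, -8.9, 5.1]
gripper_width: 50.9
grasp_force: 4.4
```

View pics/v7.png

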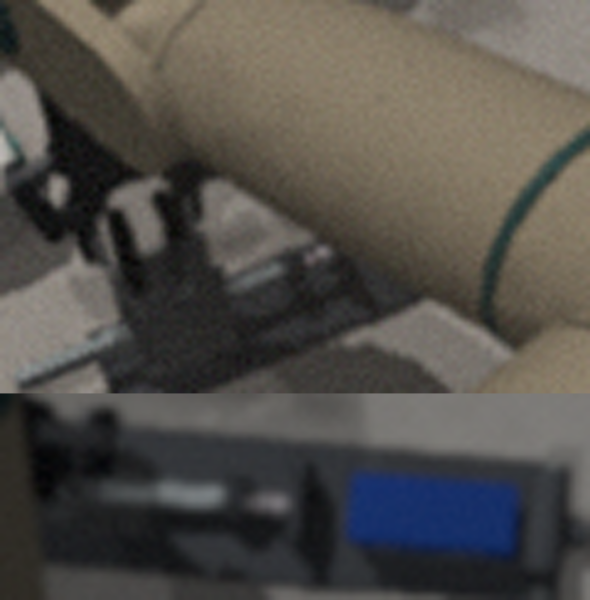

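The top half shows the pad plate at (317,515), the rings and stem at about (230–290,500), and the box at (348–518, 475–555). This view stays clear while pumping, so I'll track the pad with numeric profiles along the bar. First squeeze.

```bash
cat > prof.py <<'E'
from h import *
import sys
b=snap('top',sys.argv[1]+'.png').astype(float)
xs=np.arange(10,150,2.0)
def line(y0,y1,z):
    o=[]
    for x in xs:
        v=[]
        for y in np.linspace(y0,y1,5):
            u,w=proj('top',C(x,y,z));v.append(cv2.getRectSubPix(b.astype(np.float32),(1,1),(float(u),float(w)))[0,0])
        o.append(np.mean(v,0))
    return np.array(o)
s=line(-2,2,45);e=line(14,18,63);c=line(-10,10,74)
print('x   ',' '.join('%3d'%x for x in xs[:45]))
print('stem',' '.join('%3d'%x for x in s.max(1)[:45]))
print('padE',' '.join('%3d'%x for x in e.max(1)[:45]))
print('boxB',' '.join('%3d'%x for x in c[:,2])); 
st=r.read_state();print(np.round(st['tool_pos'],1),np.round(st['force'],1),st['gripper_width'],st['grasp_force'])
E
python3 prof.py p0
python3 -m handwheel '[[0,0,0,0],[0,0,0,0],[0,0,0,0],[0,0,0,0],[0,0,0,0],[0,0,0,0]]' 0.4 30
python3 prof.py p1
```

```text
x     10  12  14  16  18  20  22  24  26  28  30  32  34  36  38  40  42  44  46  48  50  52  54  56  58  60  62  64  66  68  70  72  74  76  78  80  82  84  86  88  90  92  94  96  98
stem  86  94  97 103 108 108  98  85  69  55  43  34  26  22  21  22  25  28  35  44  54  67  81  95 102 106 107 107 106 106 106 106 106 106 105 105 106 105 105 105 104 104 104 104 104
padE  57  57  57  57  56  56  55  54  53  52  51  47  40  36  39  47  54  56  57  57  56  57  61  69  79  87  91  91  91  91  92  92  92  93  93  94  94  94  93  94  94  93  93  93  93
boxB  51  57  61  66  69  70  73  74  71  65  58  51  42  33  26  24  26  29  34  37  43  49  59  71  85  98 105 107 107 107 107 107 107 107 107 106 106 106 106 106 105 105 105 105 105 105 105 105 104 104 104 104 103 103 104 104 103 103 103 103 103 103 101  95  83  67  53  49  54  60
[540.1 146.3 122.8] [-0.3 -8.1  4.6] 51.61149188870744 4.3900081515312195
clock: 13.55
tool_pos: [541.0, 149.8, 124.7]
eef_rot: [0.003, 0.05, 0.999, 0.002]
force: [0.9, 6.6, 9.7]
gripper_width: 30.2
grasp_force: 30.4
x     10  12  14  16  18  20  22  24  26  2
[... 171 characters left out ...]
 98  99 104 100  91  74  60  47  37  29  23  21  21  25  34  52  73  93 102 106 107 107 106 106 106 106 105 105 105 105 105 105 105 105 105 105 105 104 104
padE  56  57  56  56  57  57  57  57  56  55  54  53  53  53  50  44  40  40  46  52  56  58  63  69  80  87  91  91  92  92  93  93  93  93  94  94  96  94  94  94  94  93  93  92  92
boxB  45  46  48  51  58  65  70  70  68  69  71  70  66  59  53  46  37  28  25  25  28  34  44  61  80  97 104 107 107 107 107 107 107 107 106 106 106 106 105 105 105 105 105 105 105 104 104 104 104 104 104 104 104 103 103 103 103 103 103 103 103 103 101  95  83  67  53  49  54  60
[540.9 149.8 124.7] [ 1.1  6.1 10.7] 30.091481621961922 30.415500540984794
```

Squeeze 1 moved the pad about 7 mm, with the box still clear of it. Next squeeze.

```bash
Z='x'; python3 -m handwheel '[[0,0,0,0],[0,0,0,0],[0,0,0,0],[0,0,0,0],[0,0,0,0]]' -0.75 30
python3 -m handwheel '[[0,0,0,0],[0,0,0,0],[0,0,0,0],[0,0,0,0],[0,0,0,0],[0,0,0,0],[0,0,0,0],[0,0,0,0]]' 0.4 30
python3 prof.py p2
```

```text
clock: 14.1
tool_pos: [539.1, 148.1, 120.9]
eef_rot: [-0.0, 0.051, 0.999, -0.0]
force: [-0.2, 1.3, 0.4]
gripper_width: 74.8
grasp_force: 0.0
clock: 14.9
tool_pos: [540.4, 149.8, 123.4]
eef_rot: [0.002, 0.05, 0.999, 0.001]
force: [1.2, 7.2, 7.6]
gripper_width: 30.2
grasp_force: 29.3
x     10  12  14  16  18  20  22  24  26  28  30  32  34  36  38  40  42  44  46  48  50  52  54  56  58  60  62  64  66  68  70  72  74  76  78  80  82  84  86  88  90  92  94  96  98
stem  49  47  45  46  52  71  88  98  98  93  91  96  96  88  73  62  51  40  30  26  30  49  70  90 100 105 107 107 106 105 105 106 106 106 105 104 104 105 105 104 104 105 105 104 104
padE  56  55  57  57  56  56  56  57  57  57  57  56  56  56  55  54  53  49  43  38  38  47  56  68  79  86  89  91  92  92  92  93  93  94  94  95  95  95  94  93  93  93  93  93  93
boxB  60  51  46  45  44  43  45  54  62  69  69  66  65  68  68  65  58  53  47  37  29  27  37  56  78  94 103 107 108 108 107 106 107 107 106 106 105 105 105 105 105 105 105 105 105 104 104 104 104 104 104 104 104 104 103 102 103 103 103 103 103 102 101  95  84  68  53  49  53  59
[540.4 149.8 123.4] [2.  7.  7.4] 30.140209096490782 29.304445143789053
```

```bash
python3 -m handwheel '[[0,0,0,0],[0,0,0,0],[0,0,0,0],[0,0,0,0],[0,0,0,0]]' -0.75 30
python3 -m handwheel '[[0,0,0,0],[0,0,0,0],[0,0,0,0],[0,0,0,0],[0,0,0,0],[0,0,0,0],[0,0,0,0],[0,0,0,0]]' 0.4 30
python3 prof.py p3
```

```text
clock: 15.45
tool_pos: [539.1, 148.1, 120.9]
eef_rot: [-0.0, 0.051, 0.999, -0.0]
force: [-0.8, -0.2, 0.2]
gripper_width: 74.8
grasp_force: 0.0
clock: 16.25
tool_pos: [540.4, 149.8, 123.3]
eef_rot: [0.002, 0.05, 0.999, 0.001]
force: [1.4, 5.8, 6.9]
gripper_width: 30.2
grasp_force: 29.3
x     10  12  14  16  18  20  22  24  26  28  30  32  34  36  38  40  42  44  46  48  50  52  54  56  58  60  62  64  66  68  70  72  74  76  78  80  82  84  86  88  90  92  94  96  98
stem  91  72  56  49  46  44  46  53  68  85  95  95  91  92 100 100  92  76  63  54  49  57  71  90 100 106 107 106 106 106 106 106 105 105 105 106 106 106 105 105 104 104 104 104 104
padE  56  57  56  56  56  56  55  55  56  56  57  57  56  56  57  56  56  56  57  56  54  48  49  60  75  85  90  91  92  92  92  92  92  93  93  94  95  94  94  93  93  93  92  92  92
boxB  80  78  72  61  52  47  45  43  43  46  54  62  67  67  65  66  70  70  66  61  55  51  49  58  76  94 104 107 108 107 107 107 107 106 106 106 106 106 106 105 105 105 105 105 104 104 105 104 104 104 104 104 103 103 104 103 103 103 102 103 102 102 101  95  83  67  53  49  53  59
[540.4 149.8 123.3] [1.4 6.  6.8] 29.954994383231465 29.320686925202608
```

Pad at ~55, box still not moved; visible stem span is unchanged (~18.6 mm, free). Continuing.

```bash
python3 -m handwheel '[[0,0,0,0],[0,0,0,0],[0,0,0,0],[0,0,0,0],[0,0,0,0]]' -0.75 30
python3 -m handwheel '[[0,0,0,0],[0,0,0,0],[0,0,0,0],[0,0,0,0],[0,0,0,0],[0,0,0,0],[0,0,0,0],[0,0,0,0]]' 0.4 30
python3 prof.py p4
```

```text
clock: 16.8
tool_pos: [539.1, 148.1, 121.0]
eef_rot: [-0.0, 0.051, 0.999, -0.0]
force: [-0.7, -0.4, 0.1]
gripper_width: 74.8
grasp_force: 0.0
clock: 17.6
tool_pos: [540.4, 149.8, 123.3]
eef_rot: [0.002, 0.05, 0.999, 0.001]
force: [1.5, 7.0, 5.7]
gripper_width: 30.1
grasp_force: 29.3
x     10  12  14  16  18  20  22  24  26  28  30  32  34  36  38  40  42  44  46  48  50  52  54  56  58  60  62  64  66  68  70  72  74  76  78  80  82  84  86  88  90  92  94  96  98
stem 119 117 108  91  73  55  48  45  44  45  52  68  85  95  97  94  96 105 104  95  80  70  72  81  94 102 107 106 106 106 106 106 105 105 105 105 105 105 104 104 104 104 104 104 104
padE  57  55  56  56  56  56  56  56  56  55  55  56  56  56  56  56  57  57  56  56  57  61  64  66  73  79  85  89  91  92  91  92  92  93  93  93  93  92  92  91  92  92  90  90  90
boxB  81  81  82  81  77  70  60  51  46  44  43  43  46  53  62  67  67  66  68  72  73  69  66  67  75  88  99 105 107 107 107 107 107 106 106 106 106 106 106 105 105 105 105 105 104 105 104 104 104 104 104 103 103 103 103 103 103 103 103 103 103 103 102 100  93  81  64  54  54  60
[540.4 149.7 123.3] [1.6 7.  6.4] 30.24044443606114 29.304866697639227
```

Box is now pushed ~2 mm. Next squeeze.

```bash
python3 -m handwheel '[[0,0,0,0],[0,0,0,0],[0,0,0,0],[0,0,0,0],[0,0,0,0]]' -0.75 30
python3 -m handwheel '[[0,0,0,0],[0,0,0,0],[0,0,0,0],[0,0,0,0],[0,0,0,0],[0,0,0,0],[0,0,0,0],[0,0,0,0]]' 0.4 30
python3 prof.py p5; python3 box.py pics/p5.png
```

```text
clock: 18.15
tool_pos: [539.1, 148.1, 120.9]
eef_rot: [-0.0, 0.051, 0.999, -0.0]
force: [-0.7, -0.2, -0.1]
gripper_width: 74.5
grasp_force: 0.0
clock: 18.95
tool_pos: [540.4, 149.8, 123.4]
eef_rot: [0.002, 0.05, 0.999, 0.001]
force: [2.3, 7.4, 6.8]
gripper_width: 30.1
grasp_force: 29.3
x     10  12  14  16  18  20  22  24  26  28  30  32  34  36  38  40  42  44  46  48  50  52  54  56  58  60  62  64  66  68  70  72  74  76  78  80  82  84  86  88  90  92  94  96  98
stem 119 121 122 123 120 109  90  70  55  49  48  49  62  77  92  92  91  90 101 106 104  88  77  70  77  88 100 106 107 106 107 106 106 105 105 105 105 105 105 105 105 104 105 104 104
padE  58  58  57  56  56  56  56  56  56  56  56  56  56  56  56  57  57  57  56  55  56  56  59  64  66  70  76  83  87  90  91  91  92  92  93  94  94  92  92  92  91  91  90  89  90
boxB  80  80  81  82  83  84  84  79  69  58  50  46  46  45  50  57  65  66  65  65  70  72  71  67  66  72  83  96 104 107 108 108 108 107 106 106 106 106 105 106 106 105 105 106 105 105 105 105 105 104 104 104 104 104 103 103 103 103 103 103 103 103 103 103 101  96  87  74  65  62
[540.4 149.8 123.4] [2.  6.9 7. ] 30.273863318740744 29.288031924515963
((102.84278869628906, -1.8493061065673828), (83.03380584716797, 38.58584976196289), 0.64789217710495) [ 61.260666 -21.516457] [144.2391   17.18539]
up -0.2157511103088722 17.353769925906395
lo 1.6788059094535992 -20.987907862858805
```

The collar advanced 5.7 mm but pad and box only ~2.9 mm, so the box has met the jaw and compression is ~3 mm. One more tooth should give ~9 mm, inside the 4–12 window.

```bash
python3 -m handwheel '[[0,0,0,0],[0,0,0,0],[0,0,0,0],[0,0,0,0],[0,0,0,0]]' -0.75 30
python3 -m handwheel '[[0,0,0,0],[0,0,0,0],[0,0,0,0],[0,0,0,0],[0,0,0,0],[0,0,0,0],[0,0,0,0],[0,0,0,0]]' 0.4 30
python3 prof.py p6; python3 box.py pics/p6.png
python3 - <<'E'
import cv2,numpy as np
cv2.imwrite('pics/v8.png',np.vstack([cv2.resize(cv2.imread(f'pics/p{i}.png')[182:212,160:250],(800,266),interpolation=cv2.INTER_CUBIC) for i in (3,6)]))
E
```

```text
clock: 19.5
tool_pos: [539.1, 148.1, 121.0]
eef_rot: [-0.0, 0.051, 0.999, -0.0]
force: [-0.2, 0.4, -0.8]
gripper_width: 74.4
grasp_force: 0.0
clock: 20.3
tool_pos: [540.4, 149.8, 123.4]
eef_rot: [0.002, 0.05, 0.999, 0.001]
force: [0.3, 5.6, 6.4]
gripper_width: 29.9
grasp_force: 29.3
x     10  12  14  16  18  20  22  24  26  28  30  32  34  36  38  40  42  44  46  48  50  52  54  56  58  60  62  64  66  68  70  72  74  76  78  80  82  84  86  88  90  92  94  96  98
stem 119 120 121 123 124 123 121 117 108  88  69  54  49  48  50  56  67  82  98 106 103  88  77  70  79  89 100 106 107 107 107 107 106 107 106 105 106 105 105 105 105 104 104 105 105
padE  57  57  56  56  57  57  57  57  57  56  56  56  56  56  56  56  57  56  56  56  55  57  59  63  67  71  77  84  88  91  92  92  92  92  94  94  92  92  92  93  91  91  90  89  90
boxB  80  80  81  82  83  84  85  85  84  82  77  67  57  49  46  45  45  47  52  60  69  71  70  66  66  72  84  96 104 107 107 107 107 107 106 106 106 106 106 105 105 105 106 106 105 105 105 104 104 104 104 104 104 104 103 104 103 103 103 103 103 103 103 103 102  97  87  74  64  61
[540.4 149.8 123.4] [1.1 6.  7.4] 30.081469084613772 29.252231139689684
((103.00099182128906, -1.9864540100097656), (83.30220794677734, 38.54296112060547), 0.8546597361564636) [ 61.260666 -21.79677 ] [144.53505   17.156393]
up 0.10731817374336368 17.241312434960406
lo 1.1062962528801845 -20.840840271798264
```

View pics/v8.png

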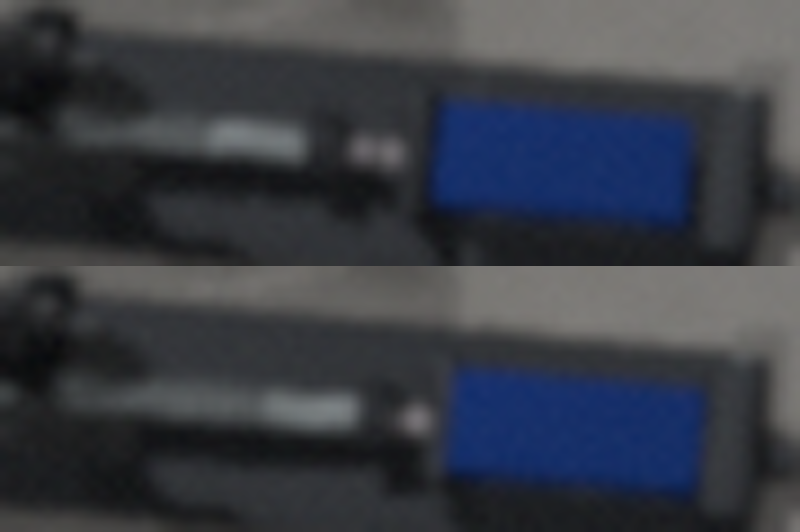

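The upper half (before contact) shows the stem as two pale patches at (360,150) and (390,152), divided by the front ring. The lower half (now) shows only the pale patch ahead of that ring, at (412,418). The box at (450–705, 370–490) is pressed to the jaw, square within about 1°. The bar advanced 5.9 mm while the box stayed put, so compression is ~8–9 mm. The trigger is held at 30 mm, its stop. Handing in.

```bash
python3 -c "
from rig import r
print(r.job_done())"
```

```text
the job is handed in; nothing more can be done
None
```

The job is handed in at about 20 s: the box is clamped square against the fixed jaw after six squeezes, with the pad pressed in an estimated 8–9 mm (window 4–12; the rings were too blurred to see singly), and the trigger is held fully squeezed.

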